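Feeder hatch check: plug in the test probe, hold the sprung hatch just below balance

ROBOT

A 6-joint arm with a two-finger parallel gripper is mounted at the origin on the work surface; the furniture and walls round the work are solid. World frame = base frame: x ahead of the robot, y to its left, z up, the work surface at z = 0. Lengths are in m, angles in rad, forces in N, time in s.
With the tool pointing down it reaches from about 0.425 to 0.95 m from the base axis. Payload 14.7 kg.
Tool frame: the origin (TCP) lies midway between the tips of the shut fingers; the grasp point (between the pads) lies 19 mm behind it; z points along the fingers, x is the direction in which the jaws open and shut, and the axes are right-handed (so a half turn about z gives the same grasp; the last joint's range is limited). The gripper opens to 85 mm and grips with 20 to 120 N. Pads are 22 mm wide; open, the fingers measure 114 mm over their backs; the gripper's body (76 mm by 85 mm) begins 54 mm behind the grasp point. The pads swing forward as they close: fully open they stand 13 mm farther back than shut.
Start: joints at [-1.194, 0.48, 1.596, -0, 1.065, -0.047], TCP at [0.267, -0.592, 0.231] pointing down, gripper open.
Joint ranges: [-2.75, 2.75], [-0.82, 2.05], [0.23, 2.67], [-1.56, 4.7], [0.09, 2.69], [-2.92, 2.92]. Speed limits (rad/s): [1.89, 1.89, 2.39, 3.01, 3.01, 3.01].

INTERFACE

Orientations are given as a unit quaternion [x, y, z, w].
In Python, from station import arm, fingers, planner, viewer, workorder, get_time_s, get_joints, get_qd, get_tau, get_tcp_pos, get_tool_rot, get_force, get_moment, get_grip_width gives the robot as it stands. Calls block until the motion is done:
- arm.move_pose(position, orientation): joint-space move of the TCP to a pose.
- arm.move_linear(position, attitude=None, vel=0.15): straight line of the TCP; attitude=None keeps the orientation; vel is the mean speed in m/s.
- arm.move_j(angles): joint-space move.
- fingers.ungrasp() and fingers.close(): open the fingers fully, or close them until they stop; the grip force is fixed at half the most.
- arm.dwell(seconds).
- planner.ik(position, orientation): joint angles nearest the present ones, or None.
- viewer.grab_frame(name): name is "scene" or "top" or "wrist"; returns (picture, depth): 480x640x3 uint8, red, green, blue; 480x640 float32, m along the optical axis (not along the pixel's ray), 0 where there is no reading.
- viewer.camera_info(name): a dict with "mtx" (3x3 intrinsics, pixels), "position" and "attitude" of the camera in the world. Camera axes: x right, y up, looking along -z (the intrinsics and any distortion apply to the point x, -y, -z); pixel columns grow to the right and rows downward; lengths in m; the calibration is good to about 2 mm. The wrist camera is an equidistant fisheye: a pixel r from the principal point sees the ray r / f radians off the axis. A picture is of the moment at which its call begins: read the wrist's pose just before it. camera_info takes no time and is no camera call; for the wrist camera it gives the pose at the moment of the call.
A pose or a line that the arm cannot do raises arm.MotionError and nothing moves.
- workorder.finish_job(): hands the job in, once; it reports no verdict.
Trained networks look in the newest picture that a camera, given by its name, has taken for a name from the list of things; names that differ only in an ending like _2 or _b are one class to them, and where a whole thing is asked for, a point or a joint stands for the part that bears it (a point fixed in the world has none). Each returns a list of dicts, best first, with "score" (0 to 1); they miss things now and then, are a little off and sometimes report something else, mostly with a low value. They report only what shows in the picture. A call takes as long as a camera call.
- viewer.find_in(label, camera): "rect" ([left, top, right, bottom] in pixels, round what is visible of it).
- viewer.spot_point(label, camera): "xy" ([column, row] in pixels: a listed point, or the origin of a listed thing).
Readings, each from a call of its own:
- get_time_s(): time.
- get_joints(): joint angles.
- get_qd(): joint speeds.
- get_tau(): joint torques, N m.
- get_tcp_pos(): TCP position.
- get_tool_rot(): TCP orientation.
- get_force(): force on the tool from outside, world axes, zero at the start.
- get_moment(): the same for the moment, N m.
- get_grip_width(): finger opening in m.
Only numpy, scipy, OpenCV 4.12 (cv2) and the standard library are available. Lean on these libraries where they do the work, as an engineer would, in place of code of your own. Each camera call takes 0.05 s, during which the arm holds its last target.

TASK

Set up the hatch-switch check on the blue wire feeder: push the red-handled test probe from its stand fully home into the red-ringed terminal on the feeder's side deck and let go of it. Then raise the sprung hatch (it has a black ball knob) until the orange pointer is clearly past the red balance mark, ease it back and end there: the program finishes while the gripper still holds the hatch at rest with the pointer inside the green band just below the mark. Swing the hatch gently, leave the probe plugged in, and leave the tape measure, coupon, pliers and flap disc where they lie.

Things in the scene. Friction and masses are not known exactly. Their poses are not given: they have to be found in the camera images.
- feeder: blue and grey wire feeder, fixed, 160 x 275 mm. Origin: on the bench under the middle of the hatch compartment; x towards the hinge (away from the robot), y left along the hinge, z up; turned up to 0.35 rad. Compartment (y -85 to +85 mm) 106 mm high; grey deck (y -185 to -87 mm) 66 mm high, with a black 60 x 60 mm block on it up to z = 100 mm.
- mark (a point): middle of the red balance mark on the white quadrant rim, which stands about the hinge at y = +102 mm in the feeder's frame, radius 108 to 119 mm, up to 230 mm above the bench. The rim is green from hatch angle 0.75 to 0.90 rad, red round 0.95. An orange pointer rod on the hatch's left side passes over the rim and shows the hatch angle.
- terminal (a point): centre of the terminal's mouth, level with the top of the black block, red ring round it, at (-20, -140, 100) mm in the feeder's frame. Vertical round hole 10 mm in diameter, 32 mm deep, mouth chamfered 2 mm.
- hinge (a point): middle of the hatch's hinge line, at (75, 0, 112) mm in the feeder's frame; the line runs along the feeder's y.
- knob (a point): centre of the black ball knob, 28 mm in diameter, on a 10 mm stem 18 mm long ahead of the hatch's front edge. It moves on a circle of 190 mm radius about the hinge line: in the feeder's frame at hinge + (-190 cos q, 0, 190 sin q) mm. The ball is free on all sides but the stem's, and may turn between the fingers.
- hatch (a joint): angle q of the hatch in rad: 0 shut (level), grows as its front edge rises, stop at 1.7. Hatch panel 155 x 172 x 6 mm, 2.4 kg, with a soft lifting spring: balance point at 0.95. Below it the hatch falls shut by itself (about 3 N at the knob when shut, about 0.8 N at 0.84), past it the hatch rises by itself (about 2 N at 1.15).
- probe: loose test probe, upright in the stand, 80 mm long, 60 g, round. Origin: tip of its brass pin; z runs up along it. Pin 8 mm in diameter, 30 mm long, tapered tip; black collar 22 mm in diameter from 30 to 35 mm; red handle 16 mm in diameter from 35 to 80 mm. Fully home, the collar rests on the block and the tip is 30 mm below the mouth.
- stand: fixed stand for the probe, aluminium block 70 x 70 mm on an 84 mm foot, top at 40 mm. Origin: centre of its underside. The probe stands in a 10 mm hole in its middle, collar on the top, tip 10 mm above the bench.
- tape: bystander: yellow and black tape measure, 32 x 82 x 60 mm; origin under its centre.
- coupon: bystander: flat steel coupon with a weld bead, 30 x 60 x 8 mm; origin under its centre.
- pliers_red: bystander: pliers with red handles, 56 x 172 x 15 mm; origin under its centre.
- disc: bystander: brown flap disc, 98 mm across, 14 mm high; origin under its centre.

How it is judged:
On the way, in this order (a step that is already met when the one before it is completed fails the run):
1. the probe is fully home in the terminal and let go (z of probe in the frame of terminal below -0.025 m and horizontal distance between probe and terminal below 0.004 m and angle between probe's own z axis and vertical below 0.1 rad and contact force between the fingers and probe below 0.1 N), for 0.2 s.
2. the hatch is raised clearly past its balance point by the fingers, the probe still in (z of probe in the frame of terminal below -0.025 m and horizontal distance between probe and terminal below 0.004 m and angle between probe's own z axis and vertical below 0.1 rad and value of joint hatch above 1 rad and contact force between the fingers and hatch above 0.15 N), for 0.1 s.
At the end, for the whole second after the job is handed in: The probe is home in the terminal (tip at least 25 mm below the mouth, within 4 mm of its axis, tilted less than 0.1 rad) and not touched by the fingers; the hatch stands between 0.75 and 0.90 rad, slower than 0.05 rad/s, with the fingers bearing on the hatch by more than 0.15 N (all of step 1 and value of joint hatch between 0.75 and 0.9 rad and velocity of joint hatch between -0.05 and 0.05 rad/s and contact force between the fingers and hatch above 0.15 N); the arm keeps its last pose, push and grip.
It fails at once if the hatch is flung or slammed (faster than 2 rad/s) (velocity of joint hatch above 2 rad/s or velocity of joint hatch below -2 rad/s).
It fails at once if the tape measure is moved by more than 20 mm (distance of tape from where it was at the start of the episode above 0.02 m).
It fails at once if the steel coupon is moved by more than 20 mm (distance of coupon from where it was at the start of the episode above 0.02 m).
It fails at once if the pliers is moved by more than 20 mm (distance of pliers_red from where it was at the start of the episode above 0.02 m).
It fails at once if the flap disc is moved by more than 20 mm (distance of disc from where it was at the start of the episode above 0.02 m).
It also fails if it takes over 61 s, if anything falls off the work surface, if the arm or the gripper's body presses on something with over 40 N, if the wrist force passes 120 N, or if a joint passes its speed limit or range.

## Working session

There is one attempt and no reset: what is moved stays moved. The work goes in short steps, each a Python script; the robot and the scene stay as the last script left them, time stands still between calls to the robot, and variables do not carry over. Pictures are saved under pics/ and viewed, and the job is handed in when it is done.

```bash
ls; mkdir -p pics; cat > h.py <<'E'
import numpy as np, cv2
from scipy.spatial.transform import Rotation as R
from station import *
def save(n,p): cv2.imwrite('pics/'+n+'.png',cv2.cvtColor(p,cv2.COLOR_RGB2BGR))
def unproj(ci,uv,d):
    K=np.array(ci['mtx']);x=(uv[0]-K[0,2])/K[0,0];y=(uv[1]-K[1,2])/K[1,1]
    return R.from_quat(ci['attitude']).apply(np.array([x*d,-y*d,-d]))+np.array(ci['position'])
def proj(ci,P):
    K=np.array(ci['mtx']);c=R.from_quat(ci['attitude']).inv().apply(np.array(P)-np.array(ci['position']))
    return K[0,0]*c[...,0]/-c[...,2]+K[0,2], K[1,2]-K[1,1]*c[...,1]/-c[...,2]
def ray(ci,uv,z):
    o=np.array(ci['position']);p=unproj(ci,uv,1.)-o
    return o+p*(z-o[2])/p[2]
E
python3 - <<'E'
from h import *
print(get_time_s(),get_tcp_pos(),get_tool_rot(),get_force())
for n in('scene','top'):
    p,d=viewer.grab_frame(n);save(n,p);np.save(n+'_d.npy',d);np.save(n+'_p.npy',p);ci=viewer.camera_info(n);print(n,ci)
    for l in('terminal','knob','hinge','mark','probe','stand','tape','coupon','pliers_red','disc'):
        s=viewer.spot_point(l,n)[:2]
        for k in s:
            u,v=map(int,k['xy']);dd=d[v,u] if 0<=v<480 and 0<=u<640 else 0
            print(l,round(k['score'],2),np.round(k['xy']),np.round(unproj(ci,k['xy'],dd),3))
print(get_time_s())
E
```

```text
pics
0.0 [ 0.26717204 -0.59209617  0.23067137] [ 8.40010848e-01 -5.42569265e-01 -4.92618732e-04 -3.53939197e-04] [-0.2094594   0.91306416  0.18052542]
scene {'mtx': array([[476.68575249,   0.        , 318.59401186],
       [  0.        , 476.68575249, 243.8456422 ],
       [  0.        ,   0.        ,   1.        ]]), 'position': array([-0.25188841,  0.44829314,  1.0175003 ]), 'attitude': array([-0.18641314,  0.34029621,  0.80715473, -0.44491558])}
knob 0.88 [339. 270.] [0.195 0.124 0.415]
hinge 0.64 [308. 221.] [ 1.215 -0.425 -0.496]
mark 0.68 [283. 221.] [0.562 0.038 0.211]
tape 0.58 [279. 367.] [0.287 0.212 0.058]
coupon 0.45 [320. 315.] [0.191 0.163 0.322]
disc 0.88 [187. 343.] [0.496 0.362 0.007]
top {'mtx': array([[606.46256149,   0.        , 303.86103001],
       [  0.        , 606.46256149, 238.54831226],
       [  0.        ,   0.        ,   1.        ]]), 'position': array([ 0.29112485, -0.02138815,  1.51357499]), 'attitude': array([ 0.04411822, -0.04120367, -0.70167474,  0.70993549])}
terminal 0.56 [380. 223.] [ 0.503 -0.195  0.095]
knob 0.81 [315. 253.] [ 0.428 -0.041  0.12 ]
knob 0.48 [440. 229.] [ 0.495 -0.344  0.056]
hinge 0.96 [325. 175.] [ 0.615 -0.062  0.103]
mark 0.97 [280. 190.] [0.555 0.039 0.212]
probe 0.56 [440. 230.] [ 0.493 -0.344  0.051]
stand 0.75 [435. 231.] [ 0.491 -0.334  0.044]
tape 0.58 [220. 303.] [0.311 0.182 0.063]
coupon 0.83 [284. 274.] [0.384 0.033 0.014]
pliers_red 0.81 [366. 283.] [ 0.364 -0.171 -0.005]
disc 0.59 [154. 224.] [ 0.507  0.364 -0.002]
disc 0.24 [327. 173.] [ 0.644 -0.07  -0.001]
1.1
```

View pics/top.png

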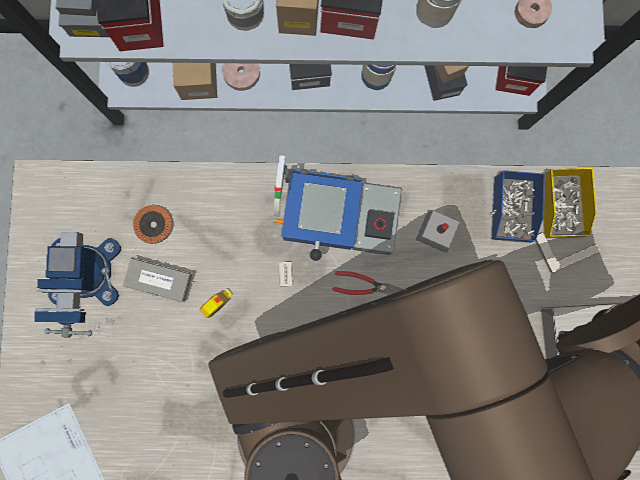

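View pics/scene.png

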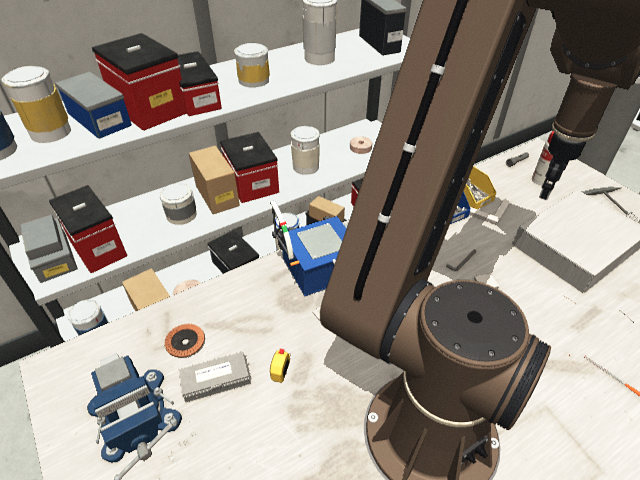

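The top view shows the feeder with the knob at (316,254), the terminal at (379,223), the probe in its stand at (441,229), the coupon at (286,274), pliers at (365,285), tape at (216,303) and disc at (154,224). Next I'll measure these more exactly.

```bash
python3 - <<'E'
from h import *
p=np.load('top_p.npy');d=np.load('top_d.npy');ci=viewer.camera_info('top')
c=p[140:300,260:480];save('crop1',cv2.resize(c,None,fx=3.6,fy=3.6,interpolation=cv2.INTER_CUBIC)[:600])
hs=cv2.cvtColor(p,cv2.COLOR_RGB2HSV)
V,U=np.mgrid[0:480,0:640]
K=ci['mtx'];P=R.from_quat(ci['attitude']).apply(np.stack([(U-K[0,2])/K[0,0]*d,-(V-K[1,2])/K[1,1]*d,-d],-1).reshape(-1,3)).reshape(480,640,3)+ci['position']
np.save('P.npy',P)
def cen(m,name,z):
    m=m.astype(np.uint8);n,l,s,c=cv2.connectedComponentsWithStats(m)
    for i in np.argsort(-s[1:,4])[:2]+1:
        print(name,s[i],np.round(c[i],1),np.round(ray(ci,c[i],z),4),'depthmed',np.round(np.median(P[l==i],0),4))
roi=np.zeros((480,640),bool);roi[160:265,265:470]=1
red=((hs[...,0]<8)|(hs[...,0]>172))&(hs[...,1]>140)&(hs[...,2]>90)&roi
cen(red,'red',0.1)
dark=(p.max(-1)<70)&roi; cen(dark,'dark',.112)
blue=(hs[...,0]>100)&(hs[...,0]<125)&(hs[...,1]>120)&roi; cen(blue,'blue',.115)
# rects in world of high-z regions
m=(P[...,2]>0.092)&(P[...,2]<.135)&roi; cen(m,'hatch+block',.1)
q=P[m];r=cv2.minAreaRect(q[:,:2].astype(np.float32));print('hatch',r)
for nm,lo,hi in(('deck',.058,.072),('stand',.033,.046)):
    m=(P[...,2]>lo)&(P[...,2]<hi)&roi; n,l,s,c=cv2.connectedComponentsWithStats(m.astype(np.uint8)); i=1+np.argmax(s[1:,4]);q=P[l==i];print(nm,len(q),q.mean(0),cv2.minAreaRect(q[:,:2].astype(np.float32)))
print('shelf z', P[50,300],P[90,300],P[40,300])
E
```

```text
red [442 223   6   7  28] [444.5 226. ] [ 0.4961 -0.345   0.1   ] depthmed [ 0.4975 -0.3481  0.0883]
red [275 187   7   4  21] [277.7 188.9] [0.5806 0.0489 0.1   ] depthmed [0.5583 0.0429 0.209 ]
dark [310 249  11  12  78] [315.3 254.5] [ 0.4242 -0.0415  0.112 ] depthmed [ 0.4231 -0.0408  0.1212]
dark [365 219  26  21  65] [374.8 234.1] [ 0.4734 -0.1798  0.112 ] depthmed [ 0.4721 -0.1805  0.0896]
blue [ 282  173   80   74 2653] [322.2 210.7] [ 0.5267 -0.0567  0.115 ] depthmed [ 0.523  -0.0579  0.1144]
blue [308 172  39   6  54] [327.4 174.4] [ 0.6133 -0.0681  0.115 ] depthmed [ 0.616  -0.0688  0.1046]
hatch+block [ 273  165   89   96 5269] [320.6 208.5] [ 0.5346 -0.0531  0.1   ] depthmed [ 0.532  -0.051   0.1153]
hatch+block [365 210  29  28 634] [379.1 223.5] [ 0.5003 -0.1912  0.1   ] depthmed [ 0.5008 -0.1911  0.0993]
hatch ((0.5038661956787109, -0.14650525152683258), (0.40599820017814636, 0.212053582072258), 82.44786834716797)
deck 1832 [ 0.52564485 -0.18950695  0.06510905] ((0.5202577710151672, -0.19108368456363678), (0.09596269577741623, 0.16167113184928894), 82.42269897460938)
stand 726 [ 0.49738576 -0.34670466  0.03939984] ((0.4975348711013794, -0.347504198551178), (0.07081510871648788, 0.07101359963417053), 67.22318267822266)
shelf z [ 1.03250961  0.00407576 -0.13740919] [ 1.07450409  0.00874231 -0.56227433] [ 1.06581151  0.00456895 -0.14470561]
```

View pics/crop1.png

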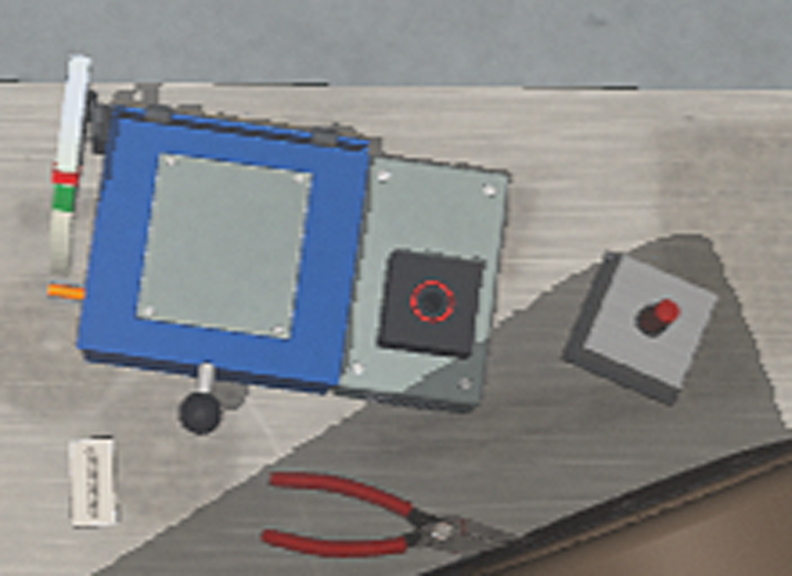

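Heights and sizes agree: deck 65 mm, stand 39 mm, block 99 mm, and the terminal-to-knob vector is within 2 mm at yaw −0.133. Now I'll check reachability and look with the wrist camera from above the probe and the terminal.

```bash
cat >> h.py <<'E'
YAW=-0.133
def rz(a):return R.from_euler('z',a)
def down(a,tilt=0.): # jaw axis at world angle a; tilt about jaw axis
    return (R.from_euler('z',a)*R.from_euler('x',np.pi+tilt)).as_quat()
ORG=np.array([.5386,-.0551,0.])
def fw(p): return ORG+rz(YAW).apply(np.array(p,float))
def wray(ci,uv,z):
    K=np.array(ci['mtx']);dx=(uv[0]-K[0,2])/K[0,0];dy=(uv[1]-K[1,2])/K[1,1]
    r=np.hypot(dx,dy);s=np.sin(r)/r if r>1e-9 else 1
    v=R.from_quat(ci['attitude']).apply([dx*s,-dy*s,-np.cos(r)]);o=np.array(ci['position'])
    return o+v*(z-o[2])/v[2]
E
python3 - <<'E'
from h import *
print(viewer.camera_info('wrist'),get_tcp_pos())
for tilt in(-.4,-.2,0,.2,.4):
  for s in (0,np.pi):
    o=down(YAW+np.pi/2+s,tilt)
    print(tilt,round(s,1),'toolz',np.round(R.from_quat(o).apply([0,0,1]),2),[ (lambda a: None if a is None else np.round(a,2).tolist())(planner.ik(fw([75-190*np.cos(q),0,112+190*np.sin(q)])+0.012*R.from_quat(o).apply([0,0,1]),o)) for q in(0,.5,1.1)])
for s in(0,np.pi):
  for p in([.4975,-.3475,.055],[.4975,-.3475,.25],fw([-20,-140,111]),fw([-20,-140,250])): print(s,planner.ik(p,down(YAW+s)))
E
```

```text
{'mtx': array([[371.64829954,   0.        , 328.83114729],
       [  0.        , 371.64829954, 238.34354654],
       [  0.        ,   0.        ,   1.        ]]), 'position': array([ 0.33936689, -0.56020864,  0.37404602]), 'attitude': array([-0.13176837,  0.08502432, -0.53564356,  0.82975535])} [ 0.26729353 -0.59247296  0.23130395]
-0.4 0 toolz [ 0.39 -0.05 -0.92] [None, None, None]
-0.4 3.1 toolz [-0.39  0.05 -0.92] [None, None, None]
-0.2 0 toolz [ 0.2  -0.03 -0.98] [None, None, None]
-0.2 3.1 toolz [-0.2   0.03 -0.98] [None, None, None]
0 0 toolz [ 0. -0. -1.] [None, None, None]
0 3.1 toolz [-0.  0. -1.] [None, None, None]
0.2 0 toolz [-0.2   0.03 -0.98] [None, None, None]
0.2 3.1 toolz [ 0.2  -0.03 -0.98] [None, None, None]
0.4 0 toolz [-0.39  0.05 -0.92] [None, None, None]
0.4 3.1 toolz [ 0.39 -0.05 -0.92] [None, None, None]
0 [-6.59664513e-01  6.39958641e-01  1.83473616e+00 -4.44089210e-16
  6.66897853e-01 -5.26664513e-01]
0 [-6.59664513e-01  4.01767569e-01  1.67818445e+00 -4.44089210e-16
  1.06164064e+00 -5.26664513e-01]
0 None
0 None
3.141592653589793 [-0.65966451  0.63995864  1.83473616  0.          0.66689785  2.61492814]
3.141592653589793 [-0.65966451  0.40176757  1.67818445  0.          1.06164064  2.61492814]
3.141592653589793 None
3.141592653589793 None
```

```bash
sed -i 's/apply(np.array(p,float))/apply(np.array(p,float)\/1000)/' h.py
python3 - <<'E'
from h import *
print(fw([-20,-140,100]),fw([-115,0,112]))
for tilt in(-.4,-.2,0,.2,.4):
  for s in (0,np.pi):
    o=down(YAW+np.pi/2+s,tilt)
    print(tilt,round(s,1),'toolz',np.round(R.from_quat(o).apply([0,0,1]),2),[ (lambda a: None if a is None else np.round(a,2).tolist())(planner.ik(fw([75-190*np.cos(q),0,112+190*np.sin(q)])+0.012*R.from_quat(o).apply([0,0,1]),o)) for q in(0,.5,1.1)])
for s in(0,np.pi):
  for p in(fw([-20,-140,111]),fw([-20,-140,250])): print(s,planner.ik(p,down(YAW+s)))
arm.move_pose([.4975,-.3475,.22],down(YAW))
print(get_tcp_pos(),get_time_s())
ci=viewer.camera_info('wrist');p,d=viewer.grab_frame('wrist');save('w1',p);print(ci['position'],ci['attitude']);np.savez('w1.npz',p=p,d=d,pos=ci['position'],att=ci['attitude'])
E
```

```text
[ 0.50021148 -0.19121143  0.1       ] [ 0.42461562 -0.03985005  0.112     ]
-0.4 0 toolz [ 0.39 -0.05 -0.92] [[-0.18, 0.34, 2.53, 3.0, 0.13, 1.67], [-0.18, 0.12, 2.39, 0.07, 0.24, -1.68], [-0.17, 0.1, 2.13, 0.03, 0.51, -1.63]]
-0.4 3.1 toolz [-0.39  0.05 -0.92] [[-0.16, 0.57, 1.92, -0.01, 1.04, 1.55], [-0.16, 0.47, 1.81, -0.01, 1.26, 1.55], [-0.15, 0.5, 1.54, -0.01, 1.51, 1.55]]
-0.2 0 toolz [ 0.2  -0.03 -0.98] [[-0.17, 0.33, 2.37, 0.03, 0.24, -1.64], [-0.17, 0.17, 2.23, 0.01, 0.54, -1.62], [-0.16, 0.18, 1.98, 0.01, 0.79, -1.61]]
-0.2 3.1 toolz [-0.2   0.03 -0.98] [[-0.16, 0.47, 2.07, -0.01, 0.8, 1.55], [-0.16, 0.36, 1.94, -0.01, 1.04, 1.55], [-0.16, 0.38, 1.68, -0.0, 1.28, 1.55]]
0 0 toolz [ 0. -0. -1.] [[-0.16, 0.39, 2.22, -0.0, 0.54, -1.6], [-0.16, 0.26, 2.08, -0.0, 0.8, -1.6], [-0.16, 0.27, 1.82, -0.0, 1.05, -1.6]]
0 3.1 toolz [-0.  0. -1.] [[-0.16, 0.39, 2.22, -0.0, 0.54, 1.54], [-0.16, 0.26, 2.08, -0.0, 0.8, 1.54], [-0.16, 0.27, 1.82, -0.0, 1.05, 1.55]]
0.2 0 toolz [-0.2   0.03 -0.98] [[-0.16, 0.47, 2.07, -0.01, 0.8, -1.59], [-0.16, 0.36, 1.94, -0.01, 1.04, -1.59], [-0.16, 0.38
[... 302 characters left out ...]
0.5, 1.54, -0.01, 1.51, -1.59]]
0.4 3.1 toolz [ 0.39 -0.05 -0.92] [[-0.18, 0.34, 2.53, 3.0, 0.13, -1.47], [-0.18, 0.12, 2.39, 0.07, 0.24, 1.46], [-0.17, 0.1, 2.13, 0.03, 0.51, 1.51]]
0 [-4.21732967e-01  4.81884261e-01  1.96984358e+00 -4.44089210e-16
  6.89864815e-01 -2.88732967e-01]
0 [-4.21732967e-01  3.00380248e-01  1.83655640e+00 -4.44089210e-16
  1.00465600e+00 -2.88732967e-01]
3.141592653589793 [-0.42173297  0.48188426  1.96984358  0.          0.68986481  2.85285969]
3.141592653589793 [-0.42173297  0.30038025  1.8365564   0.          1.004656    2.85285969]
[ 0.49708551 -0.34843873  0.22006052] 2.375
[ 0.5075313  -0.27017893  0.36278713] [-0.15650704  0.01075933 -0.0662638   0.98539276]
```

View pics/w1.png

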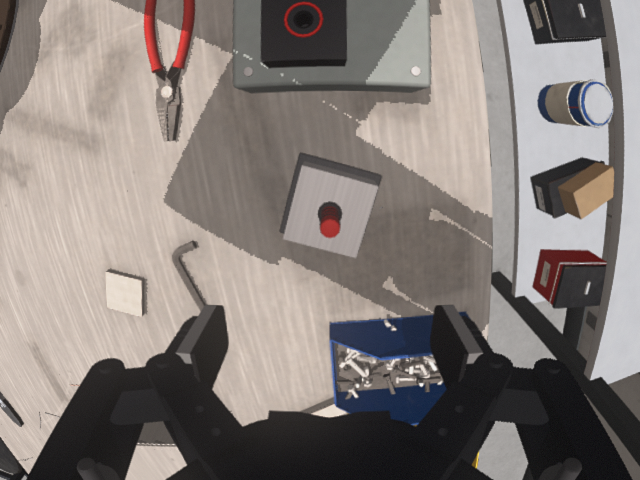

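The wrist view shows the probe's red cap at about (330,228) on its stand, between the fingers, and the red terminal ring at (304,18). Both can be measured in the same image.

```bash
cat >> h.py <<'E'
class CI(dict):pass
def redblobs(p,s=120,v=60):
    hs=cv2.cvtColor(p,cv2.COLOR_RGB2HSV)
    m=((hs[...,0]<8)|(hs[...,0]>172))&(hs[...,1]>s)&(hs[...,2]>v)
    n,l,st,c=cv2.connectedComponentsWithStats(m.astype(np.uint8))
    return [(st[i],c[i],l==i) for i in range(1,n) if st[i][4]>30]
E
python3 - <<'E'
from h import *
z=np.load('w1.npz');p=z['p'];ci=dict(mtx=viewer.camera_info('wrist')['mtx'],position=z['pos'],attitude=z['att'])
for s,c,m in redblobs(p):print(s,c.round(1),wray(ci,c,.1),wray(ci,c,.09))
save('w1c',cv2.resize(p[140:270,260:400],None,fx=4.2,fy=4.2,interpolation=cv2.INTER_CUBIC))
# ring ellipse fit
for s,c,m in redblobs(p):
    if s[1]<30 and 270<c[0]<340:
        cs,_=cv2.findContours(m.astype(np.uint8),cv2.RETR_EXTERNAL,2);k=max(cs,key=len);print(cv2.fitEllipse(k),wray(ci,cv2.fitEllipse(k)[0],.1))
g=cv2.cvtColor(p,cv2.COLOR_RGB2GRAY)
m=np.zeros(g.shape,np.uint8);q=p.astype(int);m[(abs(q[...,0]-q[...,2])<12)&(g>130)]=1;m[:150]=0;m[262:]=0;m[:,:275]=0;m[:,390:]=0
n,l,s,c=cv2.connectedComponentsWithStats(m);i=1+np.argmax(s[1:,4]);print(s[i])
cs,_=cv2.findContours((l==i).astype(np.uint8),cv2.RETR_EXTERNAL,2);k=max(cs,key=len)
W=np.array([wray(ci,a[0],.04)[:2] for a in k],np.float32);print(cv2.minAreaRect(W))
E
```

```text
[144   0  19  72 718] [150.9  35. ] [ 0.38561633 -0.17890536  0.1       ] [ 0.38097703 -0.17543207  0.09      ]
[172   0  23  68 703] [184.8  33.5] [ 0.41321794 -0.18587968  0.1       ] [ 0.40962898 -0.18267178  0.09      ]
[284   1  40  37 418] [303.   19.1] [ 0.49958129 -0.19405457  0.1       ] [ 0.49927877 -0.19115776  0.09      ]
[320 215  20  22 343] [329.6 225.9] [ 0.49778071 -0.3455816   0.1       ] [ 0.49740967 -0.34845094  0.09      ]
[ 533  250   73   51 1093] [558.5 265.8] [ 0.69320309 -0.4073681   0.1       ] [ 0.70026857 -0.41258864  0.09      ]
[551 265  12  39 103] [556.5 283.1] [ 0.69304436 -0.4243611   0.1       ] [ 0.7001038  -0.43022829  0.09      ]
((303.04656982421875, 19.077573776245117), (35.116966247558594, 39.230918884277344), 80.3381118774414) [ 0.49964373 -0.19405819  0.1       ]
[290 202   7  10  21]
((0.4654959440231323, -0.34092485904693604), (0.009142294526100159, 0.0038193727377802134), 37.014251708984375)
```

View pics/w1c.png

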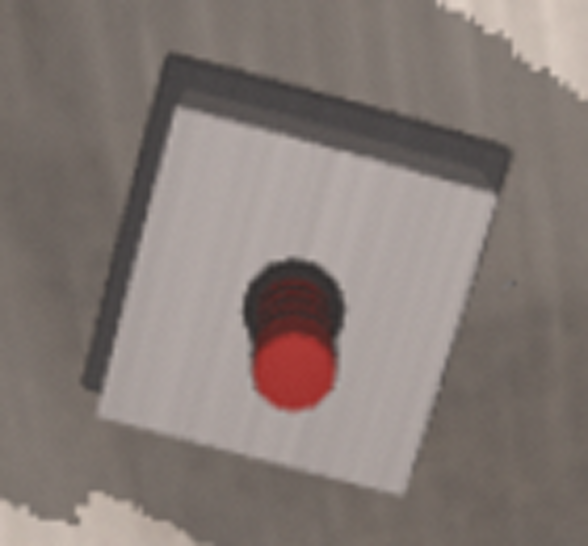

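```bash
python3 - <<'E'
from h import *
z=np.load('w1.npz');ci=dict(mtx=viewer.camera_info('wrist')['mtx'],position=z['pos'],attitude=z['att'])
print(wray(ci,(329.8,228.3),.09),wray(ci,(330,211.9),.04))
arm.move_linear([.4975,-.3485,.10],vel=.15)
arm.move_linear([.4975,-.3485,.055],vel=.08)
print(get_tcp_pos(),get_force())
fingers.close();print(get_grip_width(),get_tcp_pos(),get_force(),get_moment(),get_time_s())
arm.move_linear([.4975,-.3485,.20],vel=.12)
print(get_grip_width(),get_tcp_pos(),get_force(),get_time_s())
T=fw([-20,-140,100])
# displacement probe->terminal ~ (.0025,.1562); pre-insert: tip 50 mm above mouth
arm.move_linear([.5000,-.1923,.20],vel=.15)
print(get_tcp_pos(),get_time_s())
for n in('wrist','top','scene'):
    ci=viewer.camera_info(n);p,d=viewer.grab_frame(n);save('g_'+n,p);np.savez('g_'+n+'.npz',p=p,d=d,pos=ci['position'],att=ci['attitude'])
E
```

```text
[ 0.49731475 -0.35035097  0.09      ] [ 0.49765847 -0.34990232  0.04      ]
[ 0.49751306 -0.34850489  0.05485546] [-0.24627805  0.34322479 -0.2122349 ]
0.014434324149274293 [ 0.49763007 -0.34857211  0.05530838] [-0.78405202  0.74468121  5.58308482] [ 0.20302495  0.16918526 -0.02747051] 4.7333
0.014634219769372882 [ 0.49713983 -0.34824837  0.19921568] [-0.06221493 -0.39274611 -0.64921801] 6.0917
[ 0.50010989 -0.19288065  0.19999631] 7.2833
```

View pics/g_wrist.png

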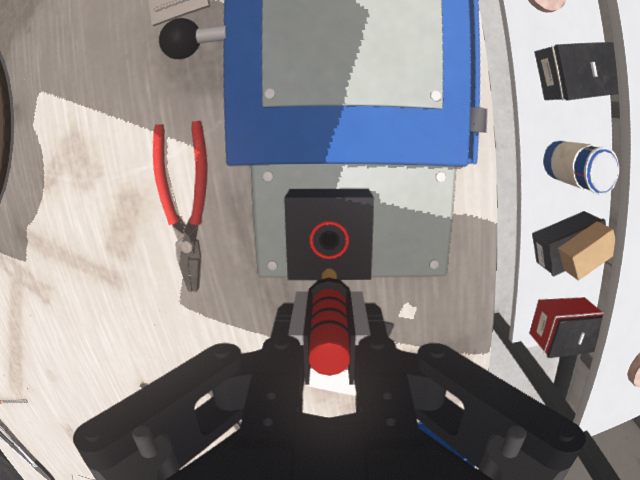

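View pics/g_scene.png

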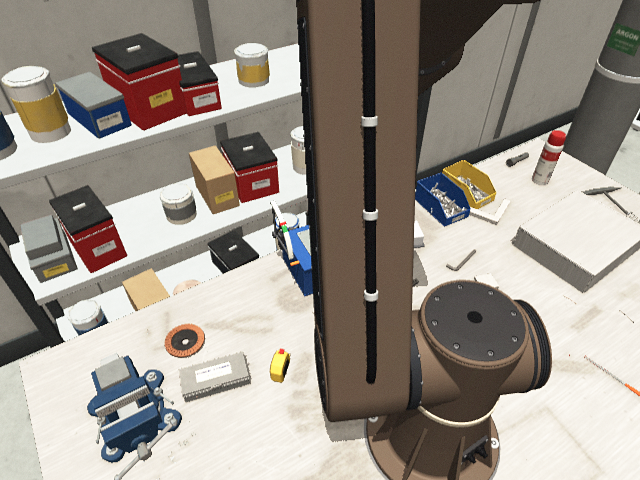

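The probe is held upright, with the cap at (329,354) and the terminal ring at (329,240). I'll measure the remaining offset.

```bash
python3 - <<'E'
from h import *
z=np.load('g_wrist.npz');p=z['p'];ci=dict(mtx=viewer.camera_info('wrist')['mtx'],position=z['pos'],attitude=z['att'])
for s,c,m in redblobs(p):
    if 280<c[0]<380:
        cs,_=cv2.findContours(m.astype(np.uint8),cv2.RETR_EXTERNAL,2);k=max(cs,key=len);e=cv2.fitEllipse(k) if len(k)>5 else None
        print(s,e,wray(ci,e[0],.1))
save('gc',cv2.resize(p[210:400,270:390],None,fx=4,fy=3.1,interpolation=cv2.INTER_CUBIC))
save('gc2',cv2.resize(p[215:305,270:390],None,fx=6,fy=6,interpolation=cv2.INTER_CUBIC))
print(z['pos'])
E
```

```text
[309 221  40  39 464] ((328.8373107910156, 239.7491455078125), (37.52818298339844, 39.52095031738281), 90.6778335571289) [ 0.49975597 -0.19398507  0.1       ]
[312 289  34  16 242] ((333.7980041503906, 252.584228515625), (49.209571838378906, 82.47127532958984), 0.0) [ 0.50193282 -0.20376631  0.1       ]
[312 299  35  16 283] ((329.1905822753906, 309.76177978515625), (20.772504806518555, 30.83174705505371), 90.41230010986328) [ 0.49276653 -0.24829699  0.1       ]
[311 310  37  18 346] ((329.0823974609375, 321.49896240234375), (22.058712005615234, 32.75623321533203), 89.76925659179688) [ 0.49133755 -0.25841132  0.1       ]
[ 309  323   41   52 1810] ((328.8973388671875, 349.1911926269531), (45.41295623779297, 51.71160125732422), 0.4672683775424957) [ 0.4877934  -0.28390683  0.1       ]
[ 0.51042754 -0.11461111  0.34274126]
```

View pics/gc.png

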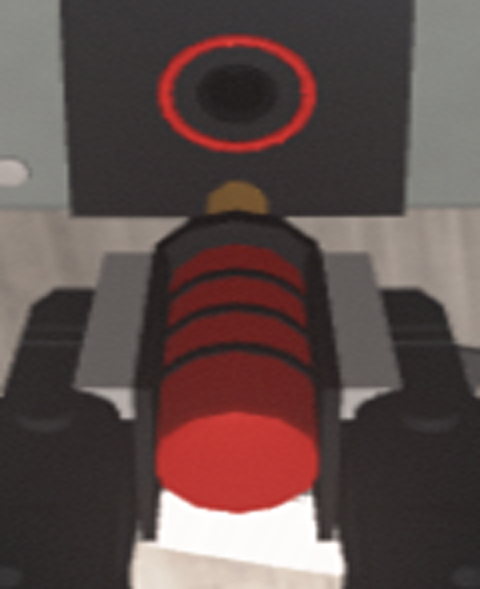

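View pics/gc2.png

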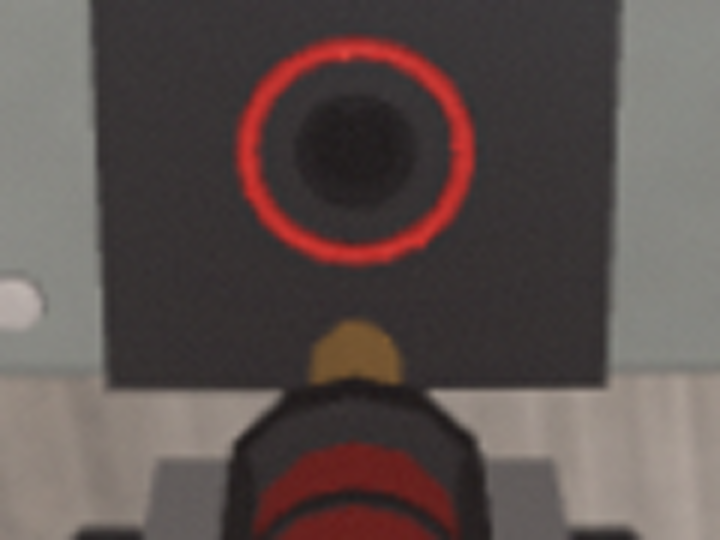

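```bash
python3 - <<'E'
from h import *
z=np.load('g_wrist.npz');ci=dict(mtx=viewer.camera_info('wrist')['mtx'],position=z['pos'],attitude=z['att'])
for h in(.23,.235,.24):print(wray(ci,(329.3,358.7),h), wray(ci,(329.3-19.75,358.7),h)-wray(ci,(329.3+19.75,358.7),h))
# predicted collar/tip projections vs probe axis position
print('tip front edge px row ~', 215+322/6)
for yy in(-.190,-.192,-.194):
    for q in([.5000,yy+.002,.155],[.5,yy+.0035,.161],[.5,yy+.011,.190]): 
        from scipy.optimize import least_squares
        print(yy,least_squares(lambda uv:(wray(ci,uv,q[2])-q)[:2]*1000,[329,270]).x)
E
```

```text
[ 0.4994821  -0.19761447  0.23      ] [-0.01455246  0.00194547  0.        ]
[ 0.49996752 -0.19393333  0.235     ] [-0.01390707  0.00185919  0.        ]
[ 0.50045295 -0.19025218  0.24      ] [-0.01326168  0.00177291  0.        ]
tip front edge px row ~ 268.6666666666667
-0.19 [327.7941279  261.06074644]
-0.19 [327.38077568 262.61862294]
-0.19 [324.87646569 271.25510624]
-0.192 [328.28386104 264.44362136]
-0.192 [327.88731236 266.10104828]
-0.192 [325.48446029 275.31625564]
-0.194 [328.77024543 267.80169701]
-0.194 [328.39027381 269.55686925]
-0.194 [326.08738236 279.33875856]
```

Probe and terminal line up to within about 0.5 mm. I'll insert in small steps while watching the force.

```bash
python3 - <<'E'
from h import *
x,y=.4998,-.1923
arm.move_linear([x,y,.150],vel=.10)
f0=get_force();print(get_tcp_pos(),f0)
z=.150
while z>.1135:
    z-=.004
    arm.move_linear([x,y,z],vel=.04)
    f=get_force()-f0;print(round(z,4),get_tcp_pos().round(4),f.round(1))
    if f[2]>20 or np.hypot(f[0],f[1])>15: break
print(get_grip_width(),get_time_s())
E
```

```text
[ 0.49996122 -0.19243934  0.15020246] [-0.33050848  0.10098715  0.18260132]
0.146 [ 0.4999 -0.1923  0.1462] [-1.   0.3 -0.2]
0.142 [ 0.4997 -0.1922  0.1418] [ 0.8  0.2 -0.3]
0.138 [ 0.4996 -0.1922  0.1377] [ 0.5 -0.1 -1.2]
0.134 [ 0.4996 -0.1922  0.1337] [ 1.1  0.4 -1. ]
0.13 [ 0.4996 -0.1922  0.1297] [ 0.1 -0.3 -1.1]
0.126 [ 0.4996 -0.1922  0.1258] [ 0.4 -0.3 -1.5]
0.122 [ 0.4996 -0.1922  0.1217] [ 1.1 -0.9 -0.8]
0.118 [ 0.4996 -0.1922  0.1178] [ 0.6  0.4 -1.6]
0.114 [ 0.5005 -0.1926  0.1143] [ 0.8 -0.1  4.2]
0.11 [ 0.501  -0.193   0.1114] [-1.9 -1.6 26.4]
0.014418632590216515 10.5833
```

The force rises only at TCP z ≈ 0.114, the expected seated height. I'll release, retreat and verify.

```bash
python3 - <<'E'
from h import *
arm.move_linear([.4998,-.1923,.1135],vel=.04)
fingers.ungrasp();print(get_grip_width(),get_tcp_pos(),get_force())
arm.move_linear([.4998,-.1923,.24],vel=.15)
arm.dwell(.2)
ci=viewer.camera_info('wrist');p,d=viewer.grab_frame('wrist');save('r1',p);np.savez('r1.npz',p=p,d=d,pos=ci['position'],att=ci['attitude'])
for s,c,m in redblobs(p):
    if 270<c[0]<390: print(s,c,wray(ci,c,.15))
u,v=330,225
print(get_time_s())
E
```

```text
0.08561396154123321 [ 0.49980771 -0.19230216  0.11350334] [0.13310154 0.88956353 0.40137456]
[313 209  35  49 918] [329.66557734 233.96840959] [ 0.50046249 -0.18574101  0.15      ]
12.7583
```

View pics/r1.png

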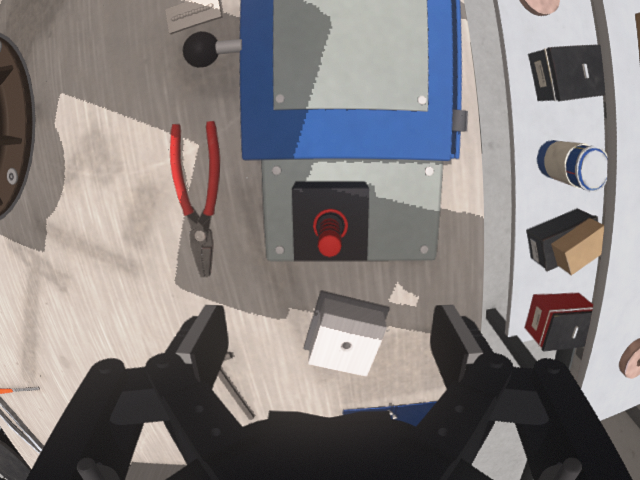

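The probe is in: its collar is centred in the ring at (329,226), and the stand behind it is empty. Now over to the knob.

```bash
python3 - <<'E'
from h import *
z=np.load('r1.npz')
ci=dict(mtx=viewer.camera_info('wrist')['mtx'],position=z['pos'],attitude=z['att'])
def pt(uv,d):
    K=ci['mtx'];dx=(uv[0]-K[0,2])/K[0,0];dy=(uv[1]-K[1,2])/K[1,1];r=np.hypot(dx,dy);s=np.sin(r)/r
    v=np.array([dx*s,-dy*s,-np.cos(r)]);return R.from_quat(ci['attitude']).apply(v*d/np.cos(r))+ci['position']
print('cap',pt((329,245),z['d'][245,329]),'block',pt((355,200),z['d'][200,355]))
o=down(YAW-np.pi/2,-.2);print(R.from_quat(o).apply([0,0,1]))
k=fw([-115,0,112])
arm.move_pose(k+[0,0,.16],o)
print(get_tcp_pos(),get_joints().round(2),get_time_s())
c=viewer.camera_info('wrist');p,d=viewer.grab_frame('wrist');save('k1',p);np.savez('k1.npz',p=p,d=d,pos=c['position'],att=c['attitude'])
for s in viewer.spot_point('knob','wrist')[:1]:print(s,wray(c,s['xy'],.112))
E
```

```text
cap [ 0.4990357  -0.19316453  0.1502383 ] block [ 0.52152668 -0.17636466  0.10023339]
[-0.19691479  0.02634519 -0.98006658]
[ 0.42469915 -0.03999984  0.27194043] [-0.16  0.23  1.89 -0.01  1.22  1.55] 14.4333
{'xy': [332.0, 182.3], 'score': 0.69} [ 0.42197478 -0.04275093  0.112     ]
```

View pics/k1.png

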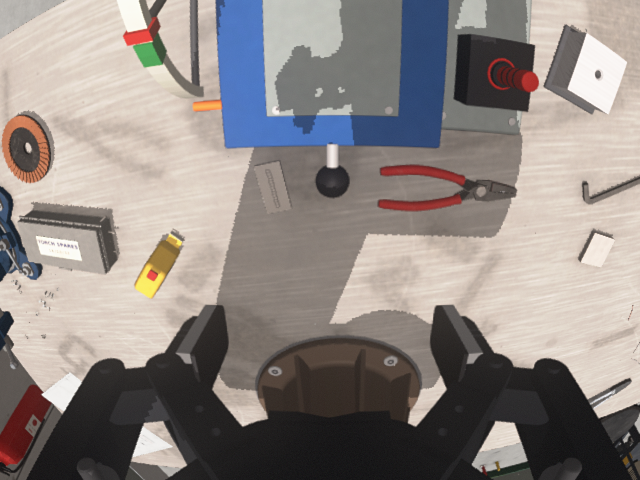

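The cap height reads 0.150, which is the home position. The ball at (332,180) is centred between the fingers in jaw direction (midpoint column 331.5). Next is the knob grasp.

```bash
cat >> h.py <<'E'
OK=down(YAW-np.pi/2,-.2)
TZ=R.from_quat(OK).apply([0,0,1])
def kn(q): return fw([75-190*np.cos(q)-.4,0,112+190*np.sin(q)])+.014*TZ
E
python3 - <<'E'
from h import *
t=kn(0)
arm.move_linear(t-.07*TZ,OK,vel=.15)
arm.move_linear(t,OK,vel=.08)
print(get_tcp_pos()-t,get_force())
fingers.close();arm.dwell(.1)
print(get_grip_width(),get_tcp_pos()-t,get_force(),get_moment(),get_time_s())
c=viewer.camera_info('wrist');p,d=viewer.grab_frame('wrist');save('k2',p)
E
```

```text
[ 3.84525868e-04 -7.61188381e-05  3.16815530e-04] [-0.0122348  -0.87607781 -1.38195441]
0.024876950870842535 [-3.90102665e-06 -2.37310950e-03  4.98661297e-04] [ -5.40957835 -32.25308745  11.05188507] [-4.97088812  1.15962749  1.00464285] 17.1083
```

View pics/k2.png

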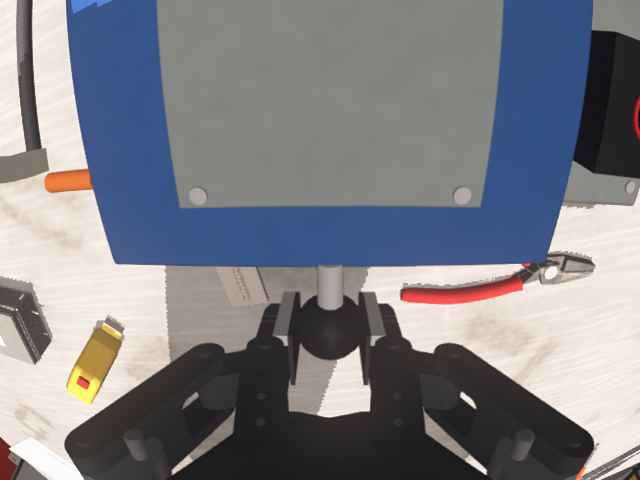

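The ball is held, but the arm was pulled 2.4 mm sideways, with 32 N on it. I'll shift my targets to relieve that, then start the arc.

```bash
cat >> h.py <<'E'
SH=np.array([0,-.0025,.0005])
E
python3 - <<'E'
from h import *
arm.move_linear(kn(0)+SH,OK,vel=.03);arm.dwell(.1)
print(get_tcp_pos()-kn(0),get_force(),get_moment())
for q in(.08,.16,.24):
    arm.move_linear(kn(q)+SH,OK,vel=.06)
    print(q,(get_tcp_pos()-kn(q)).round(4),get_force().round(1),get_moment().round(2),round(get_grip_width(),4))
c=viewer.camera_info('wrist');p,d=viewer.grab_frame('wrist');save('k3',p)
print(get_time_s())
E
```

```text
[-4.32935970e-05 -2.70749479e-03  6.99938052e-04] [-0.84051611 -3.0462828   6.47046125] [-0.47505676  0.41227619  0.10089089]
0.08 [-0.0001 -0.0027  0.0012] [-1.1 -5.4 -5.7] [-0.84  0.1   0.19] 0.0248
0.16 [ 0.0003 -0.0027  0.0009] [ 0.8 -6.4 -5. ] [-0.94 -0.27  0.48] 0.0253
0.24 [ 0.0016 -0.0029  0.0009] [ 7.1 -5.9 -6.7] [-0.94 -1.22  0.55] 0.0254
18.7583
```

View pics/k3.png

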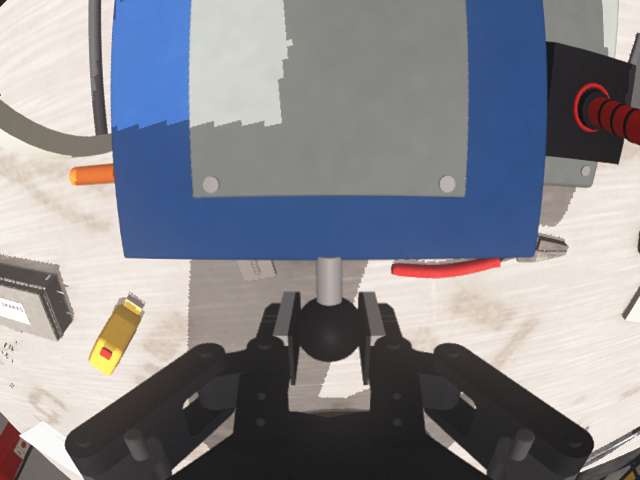

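The hatch follows the fingers. I'll continue past the mark while watching the force.

```bash
python3 - <<'E'
from h import *
for q in np.arange(.34,1.10,.1):
    arm.move_linear(kn(q)+SH,OK,vel=.06)
    f=get_force();print(round(q,2),(get_tcp_pos()-kn(q)).round(4),f.round(1),get_moment().round(2),round(get_grip_width(),4))
    if np.linalg.norm(f)>45: print('STOP');break
c=viewer.camera_info('wrist');p,d=viewer.grab_frame('wrist');save('k4',p)
p,d=viewer.grab_frame('top');save('k4t',cv2.resize(p[140:300,260:480],None,fx=3.6,fy=3.6))
print(get_time_s())
E
```

```text
0.34 [ 0.002  -0.0029  0.0008] [ 9.2 -6.5 -8.7] [-0.72 -1.63  0.47] 0.0247
0.44 [ 0.0006 -0.0027  0.0006] [ 4.  -5.6 -6.6] [-0.87 -0.76 -0.24] 0.0246
0.54 [ 0.0016 -0.0028  0.0005] [ 8.9 -4.5 -9.2] [-1.   -1.7  -0.43] 0.0247
0.64 [ 0.003  -0.003   0.0004] [ 15.9  -5.1 -16.6] [-1.27 -3.12 -0.46] 0.0244
0.74 [ 0.0038 -0.003   0.0001] [ 22.7  -6.2 -24.8] [-0.79 -4.34 -0.03] 0.0243
0.84 [ 0.0013 -0.0027  0.0001] [  8.9  -4.2 -14.6] [-0.45 -1.84  0.31] 0.0245
0.94 [-0.0018 -0.0022  0.0014] [-13.5  -1.3  14.8] [-0.09  2.84 -0.06] 0.0243
1.04 [-0.0003 -0.0024  0.0013] [-6.3 -0.7  7.9] [-0.31  1.49 -0.23] 0.0244
22.5917
```

View pics/k4.png

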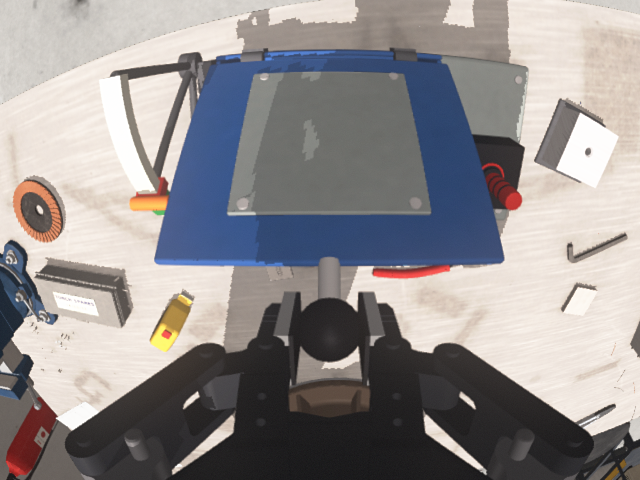

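View pics/k4t.png

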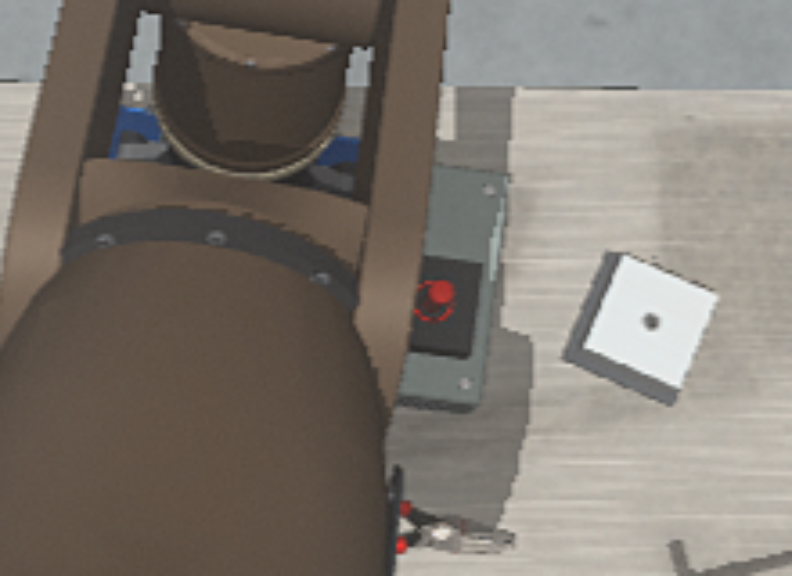

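The pointer at (150,202) sits near the mark, but it's seen obliquely. I'll raise further for margin and measure the hatch angle with a depth plane fit.

```bash
cat >> h.py <<'E'
def hatchq(name):
    c=viewer.camera_info('wrist');p,d=viewer.grab_frame('wrist');save(name,p)
    K=c['mtx'];hs=cv2.cvtColor(p,cv2.COLOR_RGB2HSV)
    V,U=np.mgrid[0:480,0:640];dx=(U-K[0,2])/K[0,0];dy=(V-K[1,2])/K[1,1];r=np.hypot(dx,dy)+1e-9;s=np.sin(r)/r
    v=np.stack([dx*s,-dy*s,-np.cos(r)],-1)*(d/np.cos(r))[...,None]
    P=(R.from_quat(c['attitude']).apply(v.reshape(-1,3))+c['position']).reshape(480,640,3)
    F=rz(-YAW).apply(P.reshape(-1,3)-ORG).reshape(480,640,3)
    m=(d>0)&(abs(F[...,1])<.08)&(hs[...,0]>100)&(hs[...,0]<125)&(hs[...,1]>120)&(F[...,2]>.125)&(F[...,0]<.07)
    q=F[m];
    for _ in range(3):
        c0=q.mean(0);n=np.linalg.svd(q-c0,full_matrices=False)[2][2];e=(q-c0)@n;q=q[abs(e)<max(.002,2*e.std())]
    n=n*np.sign(n[2]);return np.arctan2(-n[0],n[2]),n,len(q),e.std()
E
python3 - <<'E'
from h import *
print(hatchq('k5'))
arm.move_linear(kn(1.12)+SH,OK,vel=.06);arm.dwell(.4)
print((get_tcp_pos()-kn(1.12)).round(4),get_force().round(1),get_grip_width())
print(hatchq('k6'))
print(get_time_s())
E
```

```text
(np.float64(-0.9980662636312974), array([0.84041899, 0.00365727, 0.54192485]), 29146, np.float64(0.0005600451851226312))
[ 0.0001 -0.0024  0.0003] [ 4.5  0.  -8.1] 0.024437509688835634
(np.float64(-1.072099323932292), array([0.87820026, 0.00377324, 0.47827824]), 25547, np.float64(0.0005568488965980776))
23.4917
```

View pics/k6.png

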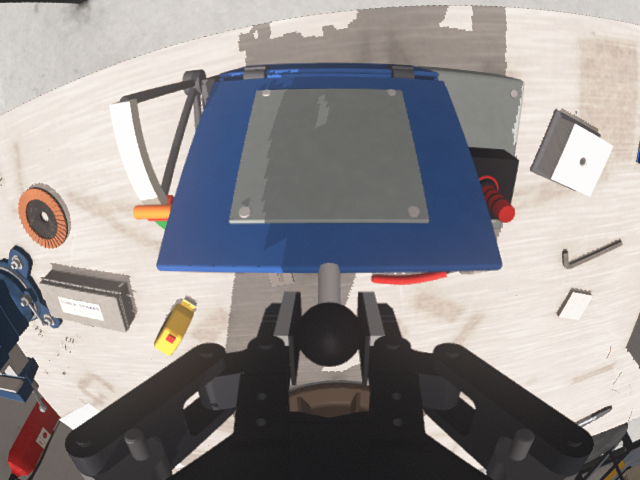

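The plane fit gives q = 1.07 (the code prints the opposite sign), so the hatch is past the balance mark. Now I'll ease back and measure.

```bash
python3 - <<'E'
from h import *
for q in(1.04,.96,.88):
    arm.move_linear(kn(q)+SH,OK,vel=.05)
    print(q,(get_tcp_pos()-kn(q)).round(4),get_force().round(1))
arm.dwell(.4);print(get_tcp_pos()-kn(.88),get_force())
print(hatchq('k7'),get_time_s())
E
```

```text
1.04 [ 0.0008 -0.0026  0.0002] [  9.9  -0.1 -15.2]
0.96 [ 0.0017 -0.0027  0.0002] [ 14.3  -2.  -17.7]
0.88 [-0.0001 -0.0025  0.0009] [ 0.4 -1.9 -0.3]
[-0.00026697 -0.00249789  0.00066118] [-3.22530553 -0.42000631  3.84597195]
(np.float64(-0.8358919593557844), array([0.74189084, 0.00329869, 0.67051256]), 35207, np.float64(0.0005862953732131844)) 25.2917
```

View pics/k7.png

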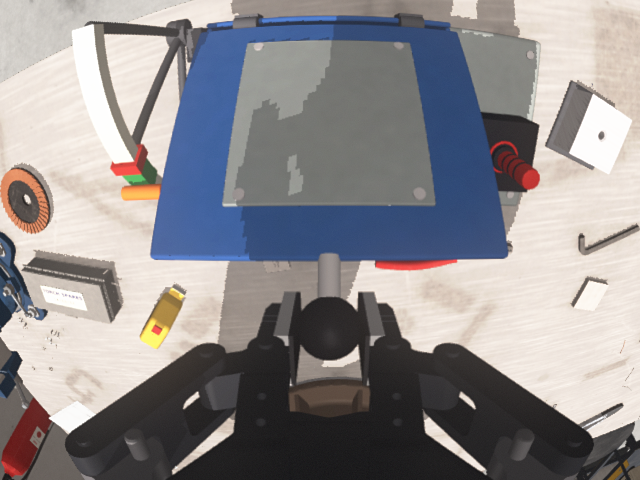

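The plane fit gives q = 0.836, against 0.88 from the arm position. I'll resolve the discrepancy by checking the depth tilt on the level bench in the same view, and by reading the knob point directly.

```bash
python3 - <<'E'
from h import *
c=viewer.camera_info('wrist');p,d=viewer.grab_frame('wrist')
K=c['mtx'];V,U=np.mgrid[0:480,0:640];dx=(U-K[0,2])/K[0,0];dy=(V-K[1,2])/K[1,1];r=np.hypot(dx,dy)+1e-9;s=np.sin(r)/r
v=np.stack([dx*s,-dy*s,-np.cos(r)],-1)*(d/np.cos(r))[...,None]
P=(R.from_quat(c['attitude']).apply(v.reshape(-1,3))+c['position']).reshape(480,640,3)
F=rz(-YAW).apply(P.reshape(-1,3)-ORG).reshape(480,640,3)
def fit(q):
    for _ in range(4):
        c0=q.mean(0);n=np.linalg.svd(q-c0,full_matrices=False)[2][2];e=(q-c0)@n;q=q[abs(e)<max(.002,2*e.std())]
    n*=np.sign(n[2]);return n,c0,len(q),e.std()
m=(d>0)&(abs(F[...,2])<.012)&(d<.6);m[370:]=0;print('bench',fit(F[m]))
hs=cv2.cvtColor(p,cv2.COLOR_RGB2HSV)
B=(hs[...,0]>100)&(hs[...,0]<125)&(hs[...,1]>120)&(d>0)&(abs(F[...,1])<.08)&(F[...,2]>.125)&(F[...,0]<.07)
n,c0,N,e=fit(F[B]);print('hatch',n,c0)
# angle of hatch-plane centroid about hinge
print('centroid angle',np.arctan2(c0[2]-.112,.075-c0[0]), 'offset of plane from hinge',(c0-[.075,0,.112])@n)
for nm,lo,hi,sel in(('orange',9,18,0),('green',45,75,0),('red',0,6,0)):
    m=(hs[...,0]>=lo)&(hs[...,0]<=hi)&(hs[...,1]>130)&(hs[...,2]>70)&(d>0);m[:,:90]=0;m[:,165:]=0;m[:130]=0;m[215:]=0
    q=F[m]; 
    a=np.arctan2(q[:,2]-.112,.075-q[:,0]);rad=np.hypot(q[:,2]-.112,.075-q[:,0]); k=(rad>.09)&(rad<.14)
    print(nm,k.sum(),'ang med/min/max',np.percentile(a[k],[50,5,95]).round(3),'rad',np.median(rad[k]),'y',np.median(q[k,1]))
save('k8c',cv2.resize(p[100:230,60:220],None,fx=4,fy=4,interpolation=cv2.INTER_CUBIC))
E
```

```text
bench (array([5.26158600e-04, 4.02670253e-04, 9.99999781e-01]), array([-1.34015706e-01, -1.86114628e-02,  5.02241186e-05]), 102974, np.float64(0.0007391110712770336))
hatch [0.74176993 0.00323577 0.67064663] [0.00076329 0.00168964 0.19807848]
centroid angle 0.8591297861406336 offset of plane from hinge 0.0026671475292259846
orange 441 ang med/min/max [0.858 0.831 0.867] rad 0.1257517927933932 y 0.09344524452137447
green 13 ang med/min/max [0.881 0.871 0.888] rad 0.1185019832192105 y 0.09704652559289466
red 395 ang med/min/max [0.966 0.92  0.978] rad 0.11935130661316043 y 0.09676406338436218
```

View pics/k8c.png

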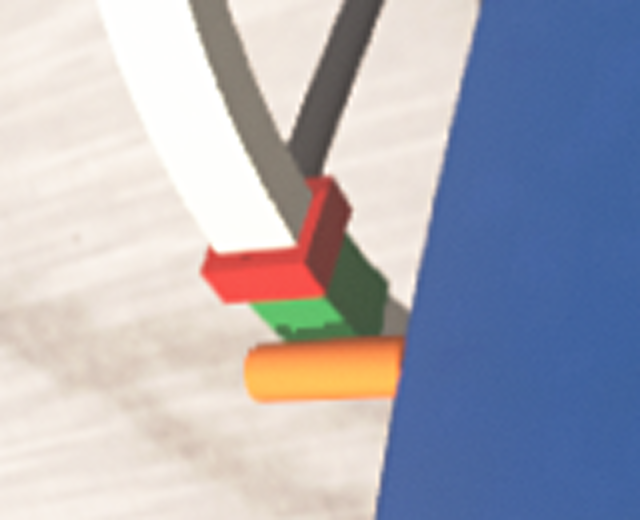

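The bench reads level to 0.0005 rad, so the 0.836 plane fit can be trusted. The centroid angle minus the panel offset also gives 0.836, and the pointer reads 0.83–0.87 from its upper side, below the red at 0.92. A last check for drift and the probe, then I'll hand in.

```bash
python3 - <<'E'
from h import *
arm.dwell(1.0);a=hatchq('k9')[0];x=get_tcp_pos();arm.dwell(1.0);b=hatchq('k10')[0]
print(a,b,get_tcp_pos()-x,np.abs(get_qd()).max(),get_force(),get_grip_width(),get_time_s())
p,d=viewer.grab_frame('top');print([ (l,[ (k['score'],k['xy']) for k in viewer.spot_point(l,'top')[:1]]) for l in('coupon','tape','disc','pliers_red')])
workorder.finish_job()
E
```

```text
-0.8353803468271616 -0.8353573210915564 [ 4.57604245e-07  2.43722072e-05 -2.17177606e-05] 0.001089057524623933 [-4.74150529 -0.90971463  5.08170623] 0.02459658840276254 27.4417
[('coupon', []), ('tape', [(0.65, [219.1, 304.5])]), ('disc', [(0.81, [152.7, 223.1])]), ('pliers_red', [(0.82, [365.6, 284.5])])]
the job is handed in; nothing more can be done
```

The job is handed in at about 28 s: the probe is home in the terminal and let go, and the gripper is holding the hatch still in the green band. The finish call gives no verdict, so this rests on my own checks.

- **Probe:** it seated at the expected height. After release its cap top measured 0.150 m above the bench, which is fully home, and the collar was centred in the red ring. The wrist pictures with the hatch raised, including one after easing back, still show it plugged in.
- **Hatch:** I raised it in small slow steps to a measured 1.07 rad and held it there 0.4 s. I then eased it back to 0.835 rad, where it did not drift between two readings a second apart. At the end the grip was 24.6 mm wide on the ball, with about 7 N at the wrist.
- **Disagreement on the angle:** the arm's position implied about 0.88 rad, probably because the ball slipped a little between the pads. I trusted the depth fit of the panel because the bench in the same picture read level. The pointer also read 0.83–0.87 rad, below the red mark. All three lie inside the green band.
- **Sideways load:** closing on the knob pulled the arm about 2.4 mm sideways with about 32 N; I corrected this before lifting.
- **Bystanders:** the tape, disc and pliers are within about 2 pixels of where they started in the top view. The coupon was not detected in the last picture; nothing went near it.

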